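Centre-punch the drill spot through the bearing cover

TASK

Take the spring-loaded centre punch out of the wooden stand, put its nose down the one open bolt hole of the sand-coloured cast cover and press it straight down on the blank beneath until its hidden spring snaps, without ramming it on after the snap. Then set it gently back in the empty bore of the stand, hanging upright on its collar, and leave the other things where they are.

Things in the scene. Friction and masses are not known exactly. Their poses are not given: they have to be found in the camera images.
- punch_grip (a point): Automatic centre punch, nose down in a bore of the stand. Up from its tip: steel nose 8 mm thick with a 6 mm cone; from 44 mm a barrel 17 mm thick; dark collar 26 mm across at 64 to 69 mm; knurled brass grip 17 mm thick at 69 to 124 mm; dark cap 20 mm across up to 132 mm. 0.15 kg. This point: on the axis 95 mm above the tip (nose out); z along the axis, away from the tip.
- punch_tip (a point): The point of the punch's nose, moving with the nose.
- nose (a joint): How far the nose is pushed into the barrel, m: 0 fully out, 0.013 the solid stop. The push needs 2 N at first and rises steadily to about 13 N near 8 mm; by 9 mm the spring snaps: the nose jumps in and the force drops to 3 to 4 N until 13 mm, where the stop is solid and the force shoots up if pushed on. It has snapped once past 10.5 mm. Let go, the nose comes out by itself.
- spot (a point): Centre of the mouth of the open bolt hole, at the upper face of the cover; z up. The hole, 11 mm in diameter, goes straight through the cover, 8 mm thick; the flat steel blank with the drill spot lies 9 to 29 mm below this point (its height is not measured: feel for it).
- jig: Fixed: wooden base 170 x 140 x 18 mm; over it on two packers a sand-coloured cast cover plate 130 x 112 mm, its upper face 56 mm above the base's underside, with a hub 48 mm across and 14 mm high near its middle. Bolt holes at (+-42, +36) mm carry bolts with heads 8.5 mm high; the open one is at (0, -40) mm. The blank is wedged beneath. Origin: centre of the base's underside, z up.
- stand: Fixed wooden block 60 x 150 x 74 mm (x, y, z) with two through bores of 21 mm at y = -40 and +40 mm. Origin: centre of its underside. A tool hangs in a bore with its collar on the block's top; the punch's tip is then 10 mm above the table.
- stand_hole0 (a point): Centre of the mouth of the bore at y = -40 mm of the stand, on its top face, 74 mm above the table.
- stand_hole1 (a point): Centre of the mouth of the bore at y = +40 mm of the stand, on its top face, 74 mm above the table.
- drift: Bystander: solid dark pin drift in the other bore, with the same collar but a thin tapered shank (14 to 11 mm) above it, 99 mm long in all and without a cap. Origin: on its axis 64 mm below its collar's underside, z up.
- bearing: Bystander: bearing ring 48 mm across, 14 mm high, lying on the table between the jig and the stand. Origin: centre of its underside.
- bolt_a: Bystander: loose brass-coloured bolt, 41 mm long, lying on the table near the jig.
- bolt_b: Bystander: another such bolt near the stand.
- gear: Bystander: steel gear 98 mm across lying beyond the jig and the stand, 48 mm high. Origin: centre of its underside.
Mind the look-alikes: they are no part of the job. Leave any purple look-alike of the jig alone. What is shaped like the part that bears punch_grip but turquoise is not meant.

How it is judged:
By the outcome, as a careful person would: the job done as asked, in the order asked, and still so for the second after the job is handed in, with the robot touching nothing.
It also fails if it takes over 69 s, if anything falls off the work surface, if the arm or the gripper's body presses on something with over 40 N, if the wrist force passes 120 N, or if a joint passes its speed limit or range.

ROBOT

A 7-joint arm with a two-finger parallel gripper is mounted at the origin on the work surface. World frame = base frame: x ahead of the robot, y to its left, z up, the work surface at z = 0. Lengths are in m, angles in rad, forces in N, time in s.
With the tool pointing down it reaches from about 0.425 to 0.925 m from the base axis. Payload 6.8 kg.
Tool frame: the origin (TCP) lies at the very end of the fingers, on their centre line; the grasp point (between the pads) lies bot.hold_point_z behind it (bot.hold_point_z is the distance from the TCP to the grasp point, in m); x points along the fingers, z is the direction in which the jaws open and shut, and the axes are right-handed (so a half turn about x gives the same grasp; the last joint's range is limited). The gripper opens to 85 mm and grips with 20 to 120 N. Pads are 22 mm wide; open, the fingers measure 114 mm over their backs; the gripper's body (76 mm by 85 mm) begins 54 mm behind the grasp point. The pads swing forward as they close: fully open they stand 13 mm farther back than shut.
Start: joints at [1.095, 0.477, 0.022, 1.555, -0.011, 1.109, -0.083], TCP at [0.243, -0.63, 0.211] pointing down, gripper open.
Joint ranges: [-2.96, 2.96], [-0.34, 2.1], [-1.41, 1.46], [0.24, 2.44], [-1.37, 4.51], [0.17, 1.92], [-2.96, 2.96]. Speed limits (rad/s): [2.39, 2.39, 3.14, 3.14, 3.14, 3.14, 3.14].

INTERFACE

Orientations are given as a unit quaternion [w, x, y, z].
In Python, from station import bot gives the robot as it stands.
- The arm moves only by the tool drive_tool, never from a script. Its arguments are lists of equal length, an entry for each row: "slide": the shift along the world's x, y, z in mm, a list of three; "turn": the turn, a rotation vector about the world's x, y, z in rad, a list of three; "gripper": the opening, from 0 (shut) to 1 (fully open). A call has 1 to 10 rows; each row is the pose to reach, as a shift and turn from the pose measured when the call began; what a row does not reach only later rows make up. A row lasts 1/10 s, in which the tool goes at most 50 mm and 8.59 degrees, less where a joint would pass 70% of its speed; a pose out of reach is approached as far as the arm can. A call with a gripper value outside its range is refused whole. The fingers move at their own pace and stop on an object; "squeeze" is the grip in N (left out, the last holds). Time passes only in rows, so rows that repeat a pose let the fingers close. It gives the time, the measured TCP pose, the force and the opening at its end, in the units of the state.
- bot.get_obs(): the state, without advancing time (a new reading comes with each control period).
- bot.read_camera(name): name is "scene" or "top" or "wrist"; returns a dict with "color" (480x640x3 uint8, red, green, blue), "fovy" (degrees; the focal length in pixels is half the picture's height over the tangent of half this angle, whatever the lens; pixels are square), "cx", "cy" (the principal point, pixels), "dist_coeffs" ([k1, k2, p1, p2, k3] as OpenCV has them; the pictures are not rectified), "R" (3x3) and "t" (3): a world point X has camera coordinates R X + t. Camera axes: x right, y down, z forward; pixel columns grow to the right and rows downward; lengths in m; the calibration is good to about 2 mm. A picture is of the moment at which its call begins. There is no depth.
- bot.hand_in(): hands the job in, once; it reports no verdict.
The state is a dict: "t": time; "q": joint angles; "joint_vel": joint speeds; "joint_torque": joint torques, N m; "eef_pos": TCP position; "tool_rot": TCP orientation; "contact_force": force on the tool from outside, world axes, zero at the start; "torque": the same for the moment, N m; "gripper_width": opening from 0.0 (shut) to 1.0 (fully open).
Only numpy, scipy, OpenCV 4.12 (cv2) and the standard library are available. Lean on these libraries where they do the work, as an engineer would, in place of code of your own. Each camera call takes 0.05 s, during which the arm holds its last target.

## Working session

There is one attempt and no reset: what is moved stays moved. The work goes in short steps, Python scripts to look and compute and a tool call to move; the robot and the scene stay as the last step left them, time stands still between calls to the robot, and variables do not carry over. Pictures are saved under pics/ and viewed, and the job is handed in when it is done.

Besides the shell and the picture viewer there is one more tool, called after "Request:" by a JSON object that holds its "fn" and its "kwargs". drive_tool: Moves the arm, as the interface text tells. Its arguments: {"type":"object","properties":{"slide":{"type":"array"},"turn":{"type":"array"},"gripper":{"type":"array"},"squeeze":{"type":"number"}},"required":["slide","turn","gripper"]}

```bash
ls; mkdir -p pics; cat > h.py <<'E'
import numpy as np, cv2
from station import bot
def K(c):
    f=240/np.tan(np.radians(c["fovy"])/2)
    return np.array([[f,0,c["cx"]],[0,f,c["cy"]],[0,0,1.]])
def snap(n,fn):
    c=bot.read_camera(n); cv2.imwrite("pics/"+fn,c["color"][:,:,::-1]); 
    np.save("pics/"+fn+".npy",{k:v for k,v in c.items()},allow_pickle=True); return c
def load(fn): return np.load("pics/"+fn+".npy",allow_pickle=True).item()
def proj(c,X):
    R=np.array(c["R"]);t=np.array(c["t"],float)
    return cv2.projectPoints(np.array(X,float).reshape(-1,3),cv2.Rodrigues(R)[0],t,K(c),np.array(c["dist_coeffs"],float))[0].reshape(-1,2)
def ray(c,uv):
    p=cv2.undistortPoints(np.array(uv,float).reshape(-1,1,2),K(c),np.array(c["dist_coeffs"],float)).reshape(-1,2)
    R=np.array(c["R"]);t=np.array(c["t"],float)
    d=np.c_[p,np.ones(len(p))]@R
    return -R.T@t,d
def onz(c,uv,z):
    o,d=ray(c,uv); s=(z-o[2])/d[:,2]; return o+s[:,None]*d
E
python3 - <<'E'
from h import *
np.set_printoptions(precision=4,suppress=True)
for n in("scene","top","wrist"):
    c=snap(n,n+"0.png"); print(n,c["fovy"],c["cx"],c["cy"],c["dist_coeffs"],(-np.array(c["R"]).T@np.array(c["t"])))
o=bot.get_obs(); print({k:o[k] for k in o}, bot.hold_point_z)
E
```

```text
pics
scene 45.36945739720155 330.55449556474537 237.4416378310108 [0.0598 0.     0.     0.     0.    ] [1.2154 0.4034 1.1712]
top 42.30881578749297 320.5275592560538 245.27390941937983 [-0.1171  0.      0.      0.      0.    ] [0.2705 0.0039 1.4126]
wrist 61.241433413219276 318.10398006659506 243.3639702704967 [-0.0871  0.      0.      0.      0.    ] [ 0.3146 -0.6016  0.3741]
{'t': 0.15, 'q': array([ 1.0949,  0.4776,  0.0224,  1.5562, -0.0115,  1.1093, -0.0831]), 'joint_vel': array([-0.0011, -0.002 , -0.0009, -0.0039, -0.0008, -0.0008, -0.0007]), 'joint_torque': array([  0.0039, -59.6928,   1.6108, -28.1488,   0.0127,   0.0066,
        -0.    ]), 'eef_pos': array([ 0.2425, -0.6294,  0.2102]), 'tool_rot': array([ 0.5826,  0.4004,  0.5834, -0.3999]), 'contact_force': array([ 0.8334,  0.2827, -0.0679]), 'torque': array([ 0.0081,  0.0244, -0.0083]), 'gripper_width': 0.9994705033315141} 0.0187
```

View pics/scene0.png

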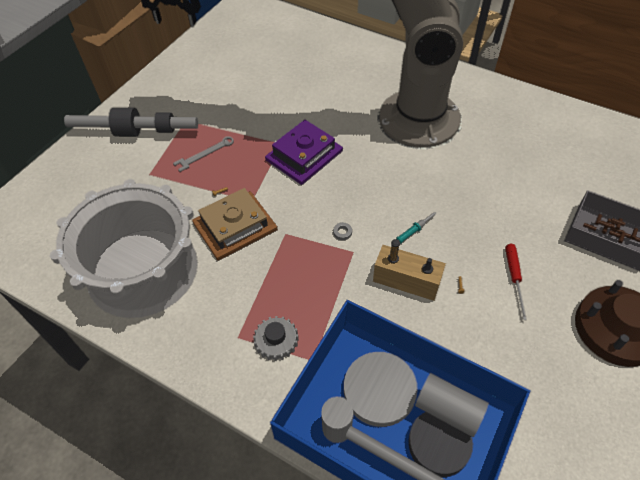

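View pics/top0.png

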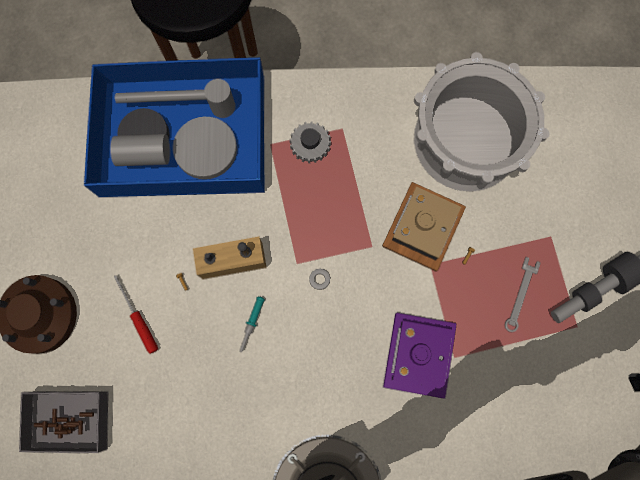

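View pics/wrist0.png

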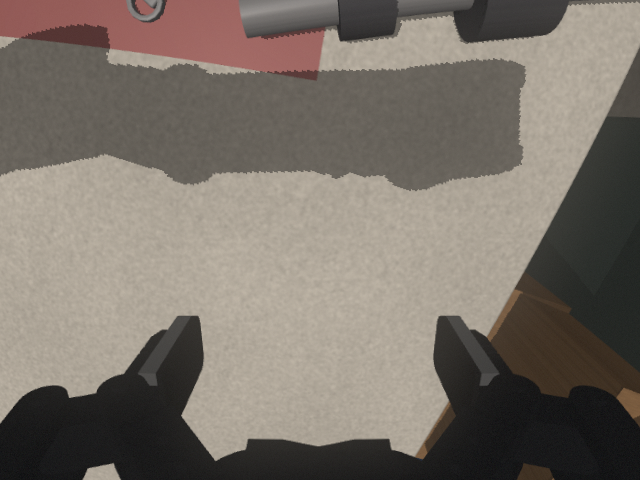

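```bash
python3 - <<'E'
from h import *
a=cv2.imread("pics/top0.png");b=cv2.imread("pics/scene0.png")
r=lambda i,x,y,w,h,W,H:cv2.resize(i[y:y+h,x:x+w],(W,H),interpolation=cv2.INTER_CUBIC)
A=np.hstack([r(a,180,220,100,75,400,300),r(a,375,175,100,75,400,300)])
B=np.hstack([r(b,365,215,100,75,400,300),r(b,185,175,100,75,400,300)])
cv2.imwrite("pics/crop0.png",np.vstack([A,B]))
E
```

```text
(no output)
```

View pics/crop0.png

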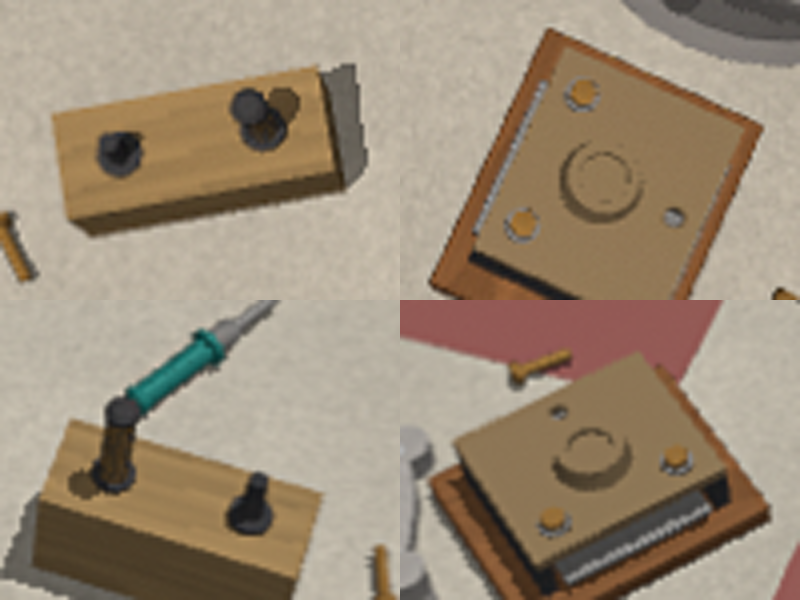

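```bash
python3 - <<'E'
from h import *
np.set_printoptions(precision=4,suppress=True)
T=load("top0.png");S=load("scene0.png")
def tri(a,b):
    o1,d1=ray(T,a);o2,d2=ray(S,b);d1=d1[0];d2=d2[0]
    s=np.linalg.lstsq(np.c_[d1,-d2],o2-o1,rcond=None)[0]
    p,q=o1+s[0]*d1,o2+s[1]*d2; return (p+q)/2,np.linalg.norm(p-q)
t=lambda u,v:(180+u/4,220+v/4); s=lambda u,v:(365+u/4,215+(v-300)/4)
t2=lambda u,v:(375+(u-400)/4,175+v/4); s2=lambda u,v:(185+(u-400)/4,175+(v-300)/4)
print("cap",tri(t(248,104),s(123,410)))
print("punch collar top z.079",onz(T,t(264,130),.079),onz(S,s(114,472),.079))
print("drift collar",onz(T,t(120,155),.078),onz(S,s(249,514),.078))
print("stand top corners T",onz(T,[t(52,115),t(318,66),t(346,187),t(70,219)],.074))
print("stand top corners S",onz(S,[s(71,421),s(322,493),s(296,577),s(37,503)],.074))
print("hole",onz(T,t2(674,216),.056),onz(S,s2(559,411),.056),tri(t2(674,216),s2(559,411)))
print("bolts",onz(T,[t2(582,93),t2(521,223)],.0645),onz(S,[s2(552,518),s2(676,457)],.0645))
print("hub",onz(T,t2(601,178),.070),onz(S,s2(592,455),.070))
E
```

```text
cap (array([0.5238, 0.1669, 0.138 ]), np.float64(0.001871869866957312))
punch collar top z.079 [[0.5212 0.1648 0.079 ]] [[0.5251 0.1686 0.079 ]]
drift collar [[0.5095 0.2442 0.078 ]] [[0.5127 0.2464 0.078 ]]
stand top corners T [[0.5336 0.283  0.074 ]
 [0.5573 0.1354 0.074 ]
 [0.4893 0.1205 0.074 ]
 [0.4753 0.2723 0.074 ]]
stand top corners S [[0.5024 0.1304 0.074 ]
 [0.477  0.2759 0.074 ]
 [0.535  0.2851 0.074 ]
 [0.5622 0.1389 0.074 ]]
hole [[ 0.5676 -0.2765  0.056 ]] [[ 0.5687 -0.2735  0.056 ]] (array([ 0.5676, -0.276 ,  0.0536]), np.float64(0.0021306290211209468))
bolts [[ 0.6381 -0.2272  0.0645]
 [ 0.564  -0.1886  0.0645]] [[ 0.6424 -0.2241  0.0645]
 [ 0.568  -0.1856  0.0645]]
hub [[ 0.5873 -0.234   0.07  ]] [[ 0.5949 -0.2277  0.07  ]]
```

```bash
python3 - <<'E'
from h import *
from scipy.spatial.transform import Rotation as Ro
np.set_printoptions(precision=4,suppress=True)
o=bot.get_obs();w=o["tool_rot"];M=Ro.from_quat([*w[1:],w[0]]).as_matrix();print(M, np.degrees(np.arctan2(M[1,2],M[0,2])))
c=load("wrist0.png"); cp=-np.array(c["R"]).T@np.array(c["t"]); print("cam in tool",M.T@(cp-o["eef_pos"]), M.T@np.array(c["R"]).T)
E
```

```text
[[-0.0006  0.9331  0.3596]
 [ 0.0012  0.3596 -0.9331]
 [-1.     -0.0001 -0.0014]] -68.92582385445222
cam in tool [-0.164   0.0772 -0.0003] [[-0.0004 -0.2999  0.954 ]
 [-0.0005 -0.954  -0.2999]
 [ 1.     -0.0005  0.0002]]
```

Request:
{"fn": "drive_tool", "kwargs": {"slide": [[25,38,5],[50,76,10],[75,114,15],[100,152,20],[125,190,20],[150,228,20],[175,266,20],[195,304,20],[210,344,20],[220,384,20]], "turn": [[0,0,0],[0,0,0],[0,0,0],[0,0,0],[0,0,0],[0,0,0],[0,0,0],[0,0,0],[0,0,0],[0,0,0]], "gripper": [0.6,0.6,0.6,0.6,0.6,0.6,0.6,0.6,0.6,0.6], "squeeze": 60}}

```text
t: 1.15
eef_pos: [0.4633, -0.2434, 0.23]
tool_rot: [0.583, 0.4, 0.584, -0.4]
contact_force: [-0.0, -0.5, 0.2]
gripper_width: 0.6
```

Request:
{"fn": "drive_tool", "kwargs": {"slide": [[6,41,0],[12,82,0],[18,123,0],[24,164,0],[30,205,0],[36,246,0],[42,287,0],[48,328,0],[54,370,0],[60,410,-5]], "turn": [[0,0,0],[0,0,0],[0,0,0],[0,0,0],[0,0,0],[0,0,0],[0,0,0],[0,0,0],[0,0,0],[0,0,0]], "gripper": [0.6,0.6,0.6,0.6,0.6,0.6,0.6,0.6,0.6,0.6]}}

```text
t: 2.15
eef_pos: [0.5236, 0.1685, 0.2254]
tool_rot: [0.583, 0.401, 0.583, -0.399]
contact_force: [0.8, -1.0, -0.5]
gripper_width: 0.601
```

```bash
python3 - <<'E'
from h import *
np.set_printoptions(precision=4,suppress=True)
c=snap("wrist","w1.png");o=bot.get_obs();print(o["eef_pos"],o["t"],o["q"])
p=o["eef_pos"]
print(proj(c,[[*p[:2],.142],[*p[:2],.079],[.523,.167,.142],[.523,.167,.079]]))
E
```

```text
[0.5228 0.1767 0.2247] 2.2 [-0.0644  0.2955 -0.4497  1.8144  0.1386  1.0604 -1.7588]
[[306.1239 239.4062]
 [308.4476 216.2359]
 [320.3686 244.295 ]
 [320.0034 220.2708]]
```

View pics/w1.png

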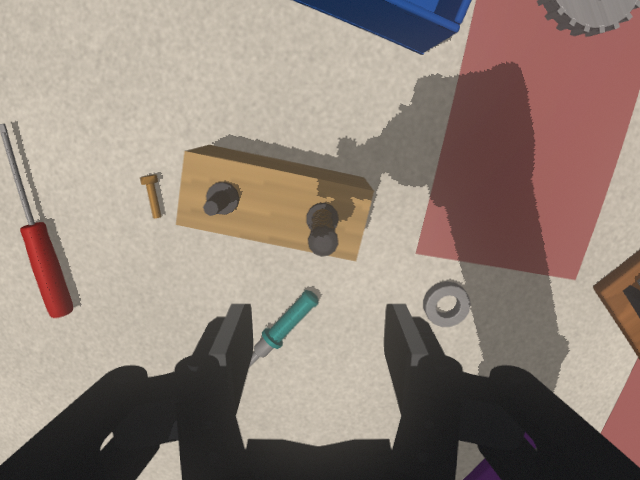

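Request:
{"fn": "drive_tool", "kwargs": {"slide": [[0,-8,0],[0,-8,0],[0,-8,0]], "turn": [[0,0,0],[0,0,0],[0,0,0]], "gripper": [0.6,0.6,0.6]}}

```text
t: 2.5
eef_pos: [0.5229, 0.1669, 0.2245]
tool_rot: [0.583, 0.4, 0.586, -0.397]
contact_force: [0.2, 0.6, -0.8]
gripper_width: 0.6
```

```bash
python3 - <<'E'
from h import *
np.set_printoptions(precision=4,suppress=True)
c=snap("wrist","w2.png");o=bot.get_obs();print(o["eef_pos"],o["t"],o["q"],o["joint_vel"])
p=o["eef_pos"]
print(proj(c,[[*p[:2],.142],[*p[:2],.079],[.523,.167,.142],[.523,.167,.079]]))
im=cv2.imread("pics/w2.png")
cv2.imwrite("pics/w2c.png",cv2.resize(im[130:290,160:400],(800,533),interpolation=cv2.INTER_CUBIC))
E
```

```text
[0.5229 0.1668 0.2246] 2.55 [-0.0524  0.2899 -0.4431  1.821   0.135   1.0585 -1.7421] [ 0.0024 -0.0031 -0.0045 -0.0022 -0.0009 -0.0024  0.0011]
[[319.1241 243.0361]
 [319.324  219.2083]
 [318.9426 242.8324]
 [319.1768 219.0403]]
```

View pics/w2c.png

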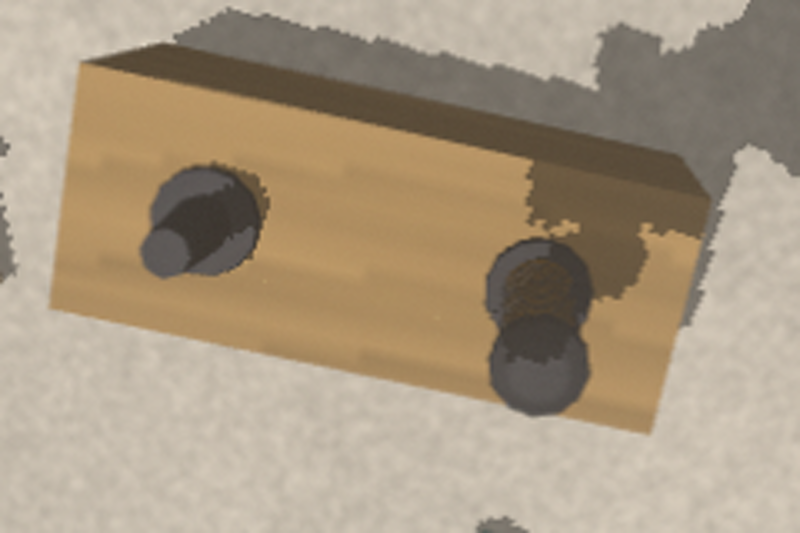

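```bash
python3 - <<'E'
from h import *
np.set_printoptions(precision=4,suppress=True)
c=load("w2.png")
g=lambda u,v:(160+u*.3,130+v*.3)
print("cap",onz(c,g(539,365),.142),"collar",onz(c,g(539,291),.079),"drift collar",onz(c,g(205,220),.079),"drift top",onz(c,g(167,252),.109))
E
```

```text
cap [[0.5257 0.1662 0.142 ]] collar [[0.525  0.1657 0.079 ]] drift collar [[0.5124 0.2445 0.079 ]] drift top [[0.5109 0.2452 0.109 ]]
```

Request:
{"fn": "drive_tool", "kwargs": {"slide": [[2,-1,-20],[2,-1,-40],[2,-1,-60],[2,-1,-80],[2,-1,-100],[2,-1,-115],[2,-1,-126],[2,-1,-133],[2,-1,-137],[2,-1,-137]], "turn": [[0,0,0],[0,0,0],[0,0,0],[0,0,0],[0,0,0],[0,0,0],[0,0,0],[0,0,0],[0,0,0],[0,0,0]], "gripper": [0.6,0.6,0.6,0.6,0.6,0.6,0.6,0.6,0.6,0.6]}}

```text
t: 3.55
eef_pos: [0.525, 0.1658, 0.0876]
tool_rot: [0.583, 0.4, 0.585, -0.397]
contact_force: [-0.4, -1.2, 0.1]
gripper_width: 0.6
```

```bash
python3 - <<'E'
from h import *
np.set_printoptions(precision=4,suppress=True)
c=snap("wrist","w3.png");o=bot.get_obs();print(o["eef_pos"],o["tool_rot"],o["contact_force"])
E
```

```text
[0.5252 0.166  0.088 ] [ 0.5832  0.4002  0.5853 -0.3964] [0.6316 0.0096 0.5322]
```

View pics/w3.png

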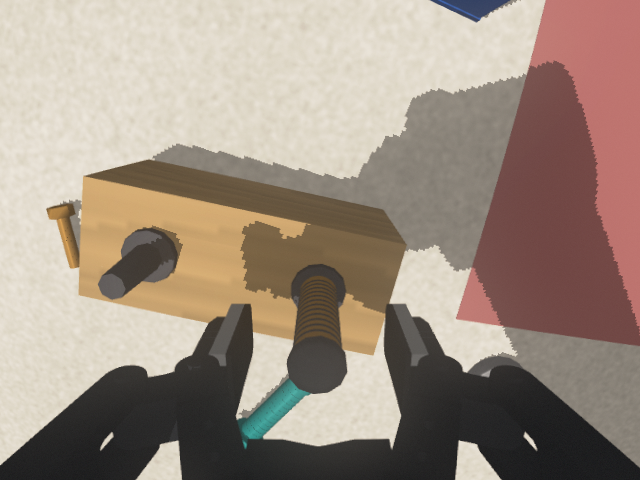

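The punch's cap (317,362) sits centred between the pads. Closing.

Request:
{"fn": "drive_tool", "kwargs": {"slide": [[0,0,0],[0,0,0],[0,0,0],[0,0,0],[0,0,0],[0,0,0]], "turn": [[0,0,0],[0,0,0],[0,0,0],[0,0,0],[0,0,0],[0,0,0]], "gripper": [0.4,0.2,0,0,0,0], "squeeze": 60}}

```text
t: 4.2
eef_pos: [0.5257, 0.1663, 0.0886]
tool_rot: [0.583, 0.401, 0.585, -0.396]
contact_force: [-0.8, 1.6, 5.8]
gripper_width: 0.195
```

```bash
python3 - <<'E'
from h import *
np.set_printoptions(precision=4,suppress=True)
c=snap("wrist","w4.png");o=bot.get_obs();print(o["eef_pos"],o["tool_rot"],o["contact_force"],o["gripper_width"])
E
```

```text
[0.5257 0.1664 0.0886] [ 0.5834  0.4006  0.5851 -0.396 ] [-0.1916 -1.0524  6.4413] 0.19291799173627033
```

View pics/w4.png

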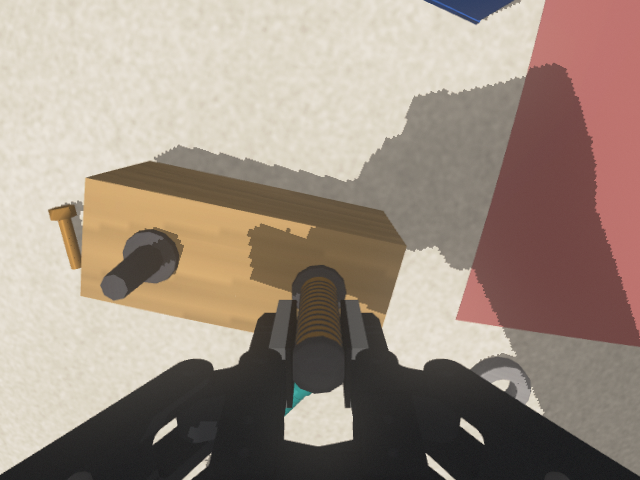

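Request:
{"fn": "drive_tool", "kwargs": {"slide": [[0,0,4],[0,0,15],[0,0,30],[0,0,45],[0,0,60],[0,0,75],[0,0,90],[0,0,105],[0,0,110],[0,0,110]], "turn": [[0,0,0],[0,0,0],[0,0,0],[0,0,0],[0,0,0],[0,0,0],[0,0,0],[0,0,0],[0,0,0],[0,0,0]], "gripper": [0,0,0,0,0,0,0,0,0,0]}}

```text
t: 5.25
eef_pos: [0.5263, 0.1666, 0.1998]
tool_rot: [0.584, 0.401, 0.585, -0.395]
contact_force: [-0.5, -0.1, -1.9]
gripper_width: 0.195
```

```bash
python3 - <<'E'
from h import *
np.set_printoptions(precision=4,suppress=True)
c=snap("wrist","w5.png");s=snap("scene","s5.png");o=bot.get_obs();print(o["eef_pos"],o["tool_rot"],o["contact_force"],o["gripper_width"])
a=cv2.imread("pics/w5.png");b=cv2.imread("pics/s5.png")
cv2.imwrite("pics/c5.png",np.hstack([cv2.resize(a,(400,300)),cv2.resize(b[130:310,330:530],(400,360))[:300]]))
E
```

```text
[0.5254 0.1662 0.1983] [ 0.5833  0.4004  0.5852 -0.3962] [ 0.2975 -0.7966 -3.0124] 0.19903508328726272
```

View pics/c5.png

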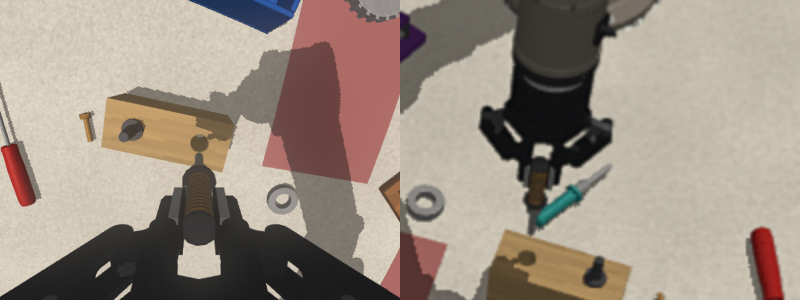

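Request:
{"fn": "drive_tool", "kwargs": {"slide": [[2,-20,0],[6,-65,0],[11,-112,0],[15,-160,0],[20,-208,0],[24,-256,0],[29,-304,0],[34,-352,0],[39,-400,0],[42,-425,0]], "turn": [[0,0,0],[0,0,0],[0,0,0],[0,0,0],[0,0,0],[0,0,0],[0,0,0],[0,0,0],[0,0,0],[0,0,0]], "gripper": [0,0,0,0,0,0,0,0,0,0]}}

```text
t: 6.35
eef_pos: [0.5658, -0.2645, 0.1969]
tool_rot: [0.582, 0.401, 0.584, -0.399]
contact_force: [-0.4, 0.2, -0.6]
gripper_width: 0.198
```

Request:
{"fn": "drive_tool", "kwargs": {"slide": [[0,-5,-5],[0,-9,-10],[0,-9,-20],[0,-9,-30],[0,-9,-30]], "turn": [[0,0,0],[0,0,0],[0,0,0],[0,0,0],[0,0,0]], "gripper": [0,0,0,0,0]}}

```text
t: 6.85
eef_pos: [0.5648, -0.271, 0.1647]
tool_rot: [0.581, 0.4, 0.586, -0.398]
contact_force: [-0.5, -0.1, -1.4]
gripper_width: 0.191
```

```bash
python3 - <<'E'
from h import *
np.set_printoptions(precision=4,suppress=True)
c=snap("wrist","w6.png");s=snap("scene","s6.png");o=bot.get_obs();print(o["eef_pos"],o["tool_rot"],o["contact_force"],o["q"],o["t"])
print("TCP+tip",proj(c,[o["eef_pos"],o["eef_pos"]-[0,0,.0786]]),"hole pred",proj(c,[.567,-.275,.056]))
E
```

```text
[ 0.5658 -0.2721  0.1665] [ 0.5819  0.4005  0.5852 -0.3981] [ 0.7567 -0.209  -0.9997] [ 0.5297  0.4573 -0.2394  1.7009  0.1192  1.0015 -0.951 ] 6.95
TCP+tip [[321.8088 299.1468]
 [321.6368 244.6509]] hole pred [[326.0187 230.6656]]
```

View pics/w6.png

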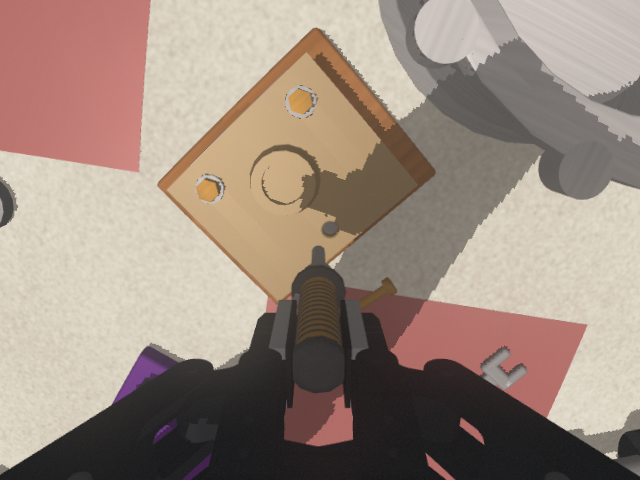

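```bash
python3 - <<'E'
from h import *
np.set_printoptions(precision=4,suppress=True)
c=snap("wrist","w7.png");o=bot.get_obs();print(o["eef_pos"],o["joint_vel"])
print("TCP+tip",proj(c,[o["eef_pos"],o["eef_pos"]-[0,0,.0786]]),"hole pred",proj(c,[.567,-.275,.056]))
im=cv2.imread("pics/w7.png")
cv2.imwrite("pics/w7c.png",cv2.resize(im[200:290,260:380],(800,600),interpolation=cv2.INTER_CUBIC))
E
```

```text
[ 0.5661 -0.2726  0.1671] [ 0.0039 -0.0056  0.0035 -0.0104  0.      0.0011  0.0015]
TCP+tip [[319.7355 298.7572]
 [319.8861 244.9021]] hole pred [[323.592  230.9689]]
```

View pics/w7c.png

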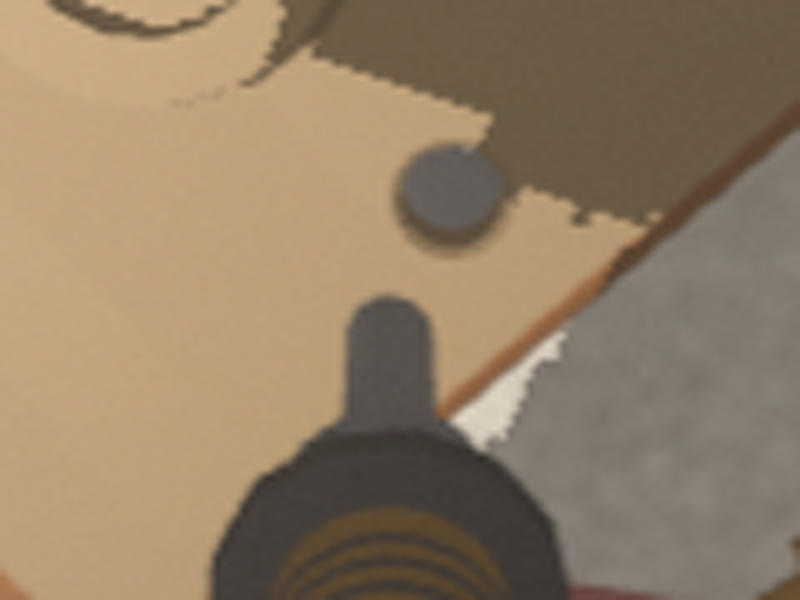

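```bash
python3 - <<'E'
from h import *
np.set_printoptions(precision=4,suppress=True)
c=load("w7.png")
h=onz(c,(327.5,229.7),.056)[0]; t=onz(c,(318.3,245.0),.1671-.0786)[0]; print(h,t,h-t)
S=load("s6.png"); print(proj(S,[[.5661,-.2726,.0885],[.567,-.275,.056]]))
im=cv2.imread("pics/s6.png")
cv2.imwrite("pics/s6c.png",cv2.resize(im[120:270,160:310],(600,600),interpolation=cv2.INTER_CUBIC))
E
```

```text
[ 0.5689 -0.2772  0.056 ] [ 0.5657 -0.2717  0.0885] [ 0.0032 -0.0055 -0.0325]
[[223.5908 193.7869]
 [224.6583 202.0373]]
```

View pics/s6c.png

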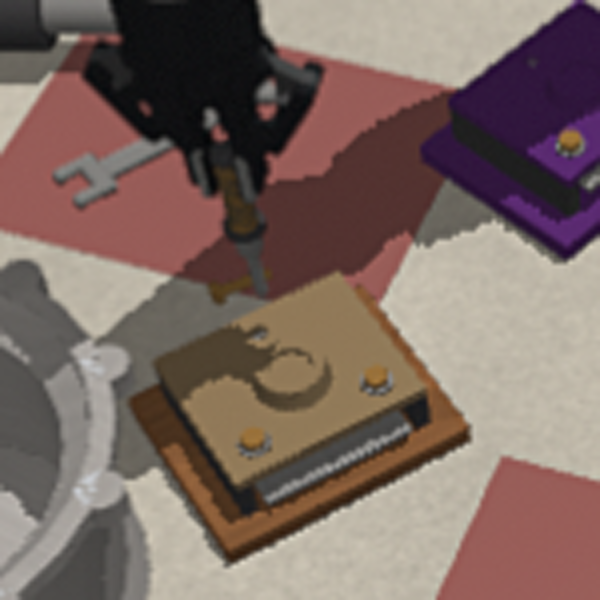

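Request:
{"fn": "drive_tool", "kwargs": {"slide": [[1,-2,0],[3,-5.5,-3],[3,-5.5,-10],[3,-5.5,-17],[3,-5.5,-23],[3,-5.5,-23],[3,-5.5,-23]], "turn": [[0,0,0],[0,0,0],[0,0,0],[0,0,0],[0,0,0],[0,0,0],[0,0,0]], "gripper": [0,0,0,0,0,0,0]}}

```text
t: 7.7
eef_pos: [0.569, -0.278, 0.1437]
tool_rot: [0.582, 0.401, 0.585, -0.398]
contact_force: [0.2, 0.5, -1.5]
gripper_width: 0.192
```

```bash
python3 - <<'E'
from h import *
from scipy.spatial.transform import Rotation as Ro
np.set_printoptions(precision=4,suppress=True)
c=snap("wrist","w8.png");s=snap("scene","s8.png");o=bot.get_obs();print(o["eef_pos"],o["contact_force"]);w=o["tool_rot"];print(Ro.from_quat([*w[1:],w[0]]).as_matrix()[:,0])
im=cv2.imread("pics/w8.png");b=cv2.imread("pics/s8.png")
cv2.imwrite("pics/w8c.png",np.hstack([cv2.resize(im[195:285,275:365],(600,600),interpolation=cv2.INTER_CUBIC),cv2.resize(b[170:220,205:245],(200,250),interpolation=cv2.INTER_CUBIC).repeat(1,0) if 0 else cv2.copyMakeBorder(cv2.resize(b[150:225,205:230],(200,600),interpolation=cv2.INTER_CUBIC),0,0,0,0,0)]))
E
```

```text
[ 0.5693 -0.2781  0.1443] [ 0.1546  0.0527 -1.7545]
[-0.0006  0.0048 -1.    ]
```

View pics/w8c.png

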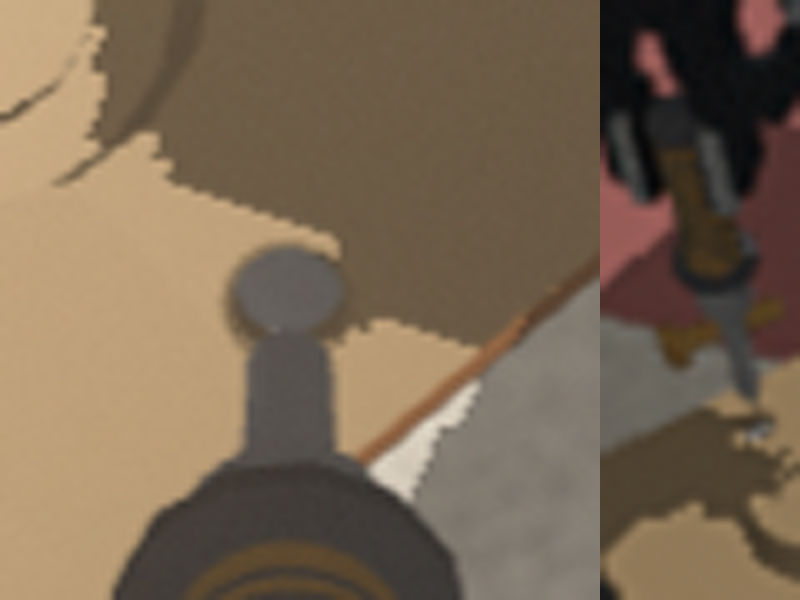

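```bash
python3 - <<'E'
from h import *
np.set_printoptions(precision=4,suppress=True)
c=load("w8.png");S=load("s8.png")
th=np.linspace(0,2*np.pi,60)
def circ(x,y,z,r): return np.c_[x+r*np.cos(th),y+r*np.sin(th),np.full(60,z)]
h=onz(c,(317.9,239.4),.056)[0]
print("hole",h, "extent crop",[( (q-[275,195])/.15) for q in (proj(c,circ(*h,.0055)).min(0),proj(c,circ(*h,.0055)).max(0))])
# find tip xy s.t. base-circle top edge at y=333 crop and centre x=290
z=.1443-.0786
t=onz(c,(318.5,248.3),z)[0]
for _ in range(5):
    p=proj(c,circ(t[0],t[1],z+.006,.004)); e=np.array([(p[:,0].min()+p[:,0].max())/2,p[:,1].min()])
    want=np.array([275+290*.15,195+333*.15]); px=proj(c,t)[0]+(want-e); t=onz(c,px,z)[0]
print("tip",t,px,"shift",h-t)
hs=onz(S,(225,203.5),.056)[0];ts=onz(S,(224.4,199.4),z)[0];print("scene",hs,ts,hs-ts)
im=cv2.resize(cv2.imread("pics/w8.png")[195:285,275:365],(600,600),interpolation=cv2.INTER_CUBIC)
for P,col in((circ(*h,.0055),(0,0,255)),(circ(t[0],t[1],z+.006,.004),(0,255,0)),(circ(t[0],t[1],z+.064,.013),(255,0,0)),(circ(t[0],t[1],z+.044,.0085),(255,255,0))):
    q=((proj(c,P)-[275,195])/.15).astype(int); cv2.polylines(im,[q],True,col,1)
cv2.imwrite("pics/w8d.png",im)
E
```

```text
hole [ 0.5694 -0.277   0.056 ] extent crop [array([229.5325, 241.6807]), array([342.4709, 349.7211])]
tip [ 0.567  -0.2784  0.0657] [318.5359 248.1134] shift [ 0.0024  0.0014 -0.0097]
scene [ 0.5704 -0.2715  0.056 ] [ 0.5661 -0.2746  0.0657] [ 0.0043  0.003  -0.0097]
```

View pics/w8d.png

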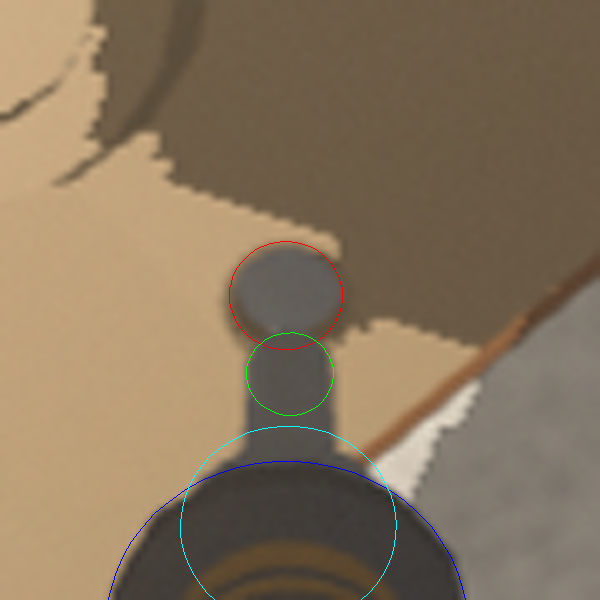

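Request:
{"fn": "drive_tool", "kwargs": {"slide": [[2.5,1.5,0],[2.5,1.5,-2],[2.5,1.5,-5],[2.5,1.5,-5],[2.5,1.5,-5]], "turn": [[0,0,0],[0,0,0],[0,0,0],[0,0,0],[0,0,0]], "gripper": [0,0,0,0,0]}}

```text
t: 8.3
eef_pos: [0.5717, -0.2766, 0.1391]
tool_rot: [0.582, 0.401, 0.585, -0.398]
contact_force: [-0.6, 0.5, -1.1]
gripper_width: 0.191
```

```bash
cat > chk.py <<'E'
import sys
from h import *
np.set_printoptions(precision=4,suppress=True)
n=sys.argv[1]
c=snap("wrist",n+".png");o=bot.get_obs();print(o["eef_pos"],o["contact_force"],o["t"])
im=cv2.imread("pics/%s.png"%n)
cv2.imwrite("pics/%sc.png"%n,cv2.resize(im[195:285,275:365],(600,600),interpolation=cv2.INTER_CUBIC))
E
python3 chk.py w9
```

```text
[ 0.5718 -0.2766  0.1392] [-0.029  -1.3631 -1.1117] 8.35
```

View pics/w9c.png

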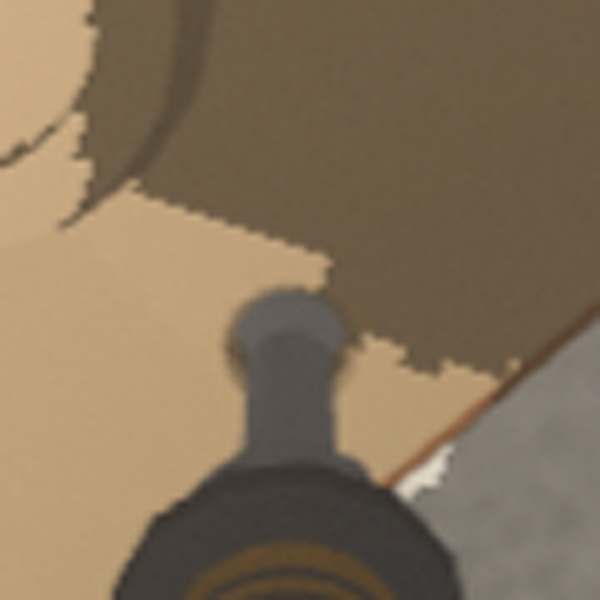

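```bash
python3 - <<'E'
from h import *
np.set_printoptions(precision=4,suppress=True)
c=load("w9.png")
h=onz(c,(275+288*.15,195+341*.15),.056)[0];t=onz(c,(318.5,248.1),.1392-.0786)[0];print(h,t,h-t)
E
```

```text
[ 0.5694 -0.277   0.056 ] [ 0.5696 -0.2771  0.0606] [-0.0002  0.0001 -0.0046]
```

Request:
{"fn": "drive_tool", "kwargs": {"slide": [[-0.2,0,-2],[-0.2,0,-4],[-0.2,0,-6],[-0.2,0,-8],[-0.2,0,-8]], "turn": [[0,0,0],[0,0,0],[0,0,0],[0,0,0],[0,0,0]], "gripper": [0,0,0,0,0]}}

```text
t: 8.85
eef_pos: [0.5713, -0.2766, 0.1308]
tool_rot: [0.582, 0.401, 0.585, -0.398]
contact_force: [-1.1, -0.3, -1.5]
gripper_width: 0.196
```

```bash
python3 chk.py w10
```

```text
[ 0.5714 -0.2766  0.131 ] [-0.4997 -1.0931 -1.579 ] 8.9
```

View pics/w10c.png

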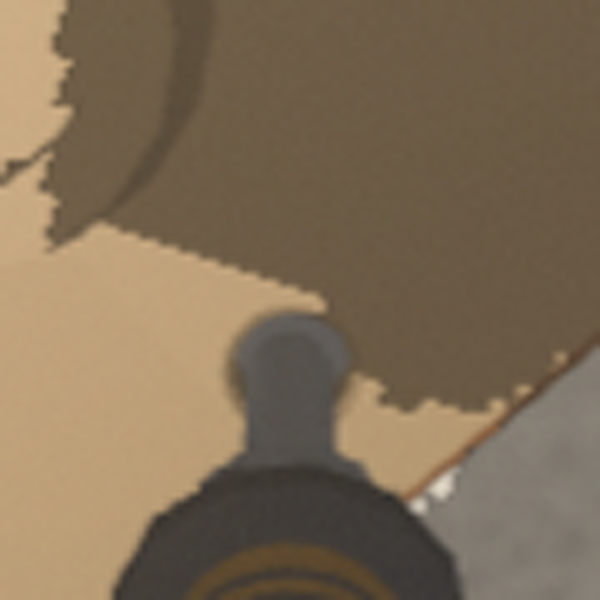

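Request:
{"fn": "drive_tool", "kwargs": {"slide": [[0,0,-1],[0,0,-2],[0,0,-3],[0,0,-4],[0,0,-4]], "turn": [[0,0,0],[0,0,0],[0,0,0],[0,0,0],[0,0,0]], "gripper": [0,0,0,0,0]}}

```text
t: 9.4
eef_pos: [0.5713, -0.2766, 0.1268]
tool_rot: [0.582, 0.401, 0.585, -0.398]
contact_force: [0.1, 0.2, -1.2]
gripper_width: 0.193
```

Request:
{"fn": "drive_tool", "kwargs": {"slide": [[0,0,-1],[0,0,-2],[0,0,-3],[0,0,-3]], "turn": [[0,0,0],[0,0,0],[0,0,0],[0,0,0]], "gripper": [0,0,0,0]}}

```text
t: 9.8
eef_pos: [0.5712, -0.2765, 0.1236]
tool_rot: [0.582, 0.401, 0.585, -0.398]
contact_force: [0.4, 0.8, -2.6]
gripper_width: 0.194
```

Tip is now at about 0.045, with no contact. I'll go on in 3 mm steps.

Request:
{"fn": "drive_tool", "kwargs": {"slide": [[0,0,-1],[0,0,-2],[0,0,-3],[0,0,-3]], "turn": [[0,0,0],[0,0,0],[0,0,0],[0,0,0]], "gripper": [0,0,0,0]}}

```text
t: 10.2
eef_pos: [0.5711, -0.2765, 0.1204]
tool_rot: [0.582, 0.401, 0.585, -0.398]
contact_force: [-1.0, 0.5, -1.5]
gripper_width: 0.191
```

Request:
{"fn": "drive_tool", "kwargs": {"slide": [[0,0,-1],[0,0,-2],[0,0,-3],[0,0,-3]], "turn": [[0,0,0],[0,0,0],[0,0,0],[0,0,0]], "gripper": [0,0,0,0]}}

```text
t: 10.6
eef_pos: [0.5709, -0.2764, 0.1172]
tool_rot: [0.582, 0.401, 0.585, -0.398]
contact_force: [-0.0, 0.9, -1.8]
gripper_width: 0.197
```

Request:
{"fn": "drive_tool", "kwargs": {"slide": [[0.3,0,-1],[0.3,0,-2],[0.3,0,-3],[0.3,0,-3]], "turn": [[0,0,0],[0,0,0],[0,0,0],[0,0,0]], "gripper": [0,0,0,0]}}

```text
t: 11.0
eef_pos: [0.5711, -0.2763, 0.114]
tool_rot: [0.582, 0.401, 0.585, -0.398]
contact_force: [-0.0, 1.2, -2.4]
gripper_width: 0.194
```

Request:
{"fn": "drive_tool", "kwargs": {"slide": [[0.1,-0.2,-1],[0.1,-0.2,-2],[0.1,-0.2,-3],[0.1,-0.2,-3]], "turn": [[0,0,0],[0,0,0],[0,0,0],[0,0,0]], "gripper": [0,0,0,0]}}

```text
t: 11.4
eef_pos: [0.5711, -0.2765, 0.1108]
tool_rot: [0.582, 0.401, 0.585, -0.398]
contact_force: [0.5, 0.4, -1.3]
gripper_width: 0.196
```

```bash
python3 chk.py w11
```

```text
[ 0.5712 -0.2765  0.1109] [-0.3605 -0.2075 -1.6945] 11.45
```

View pics/w11c.png

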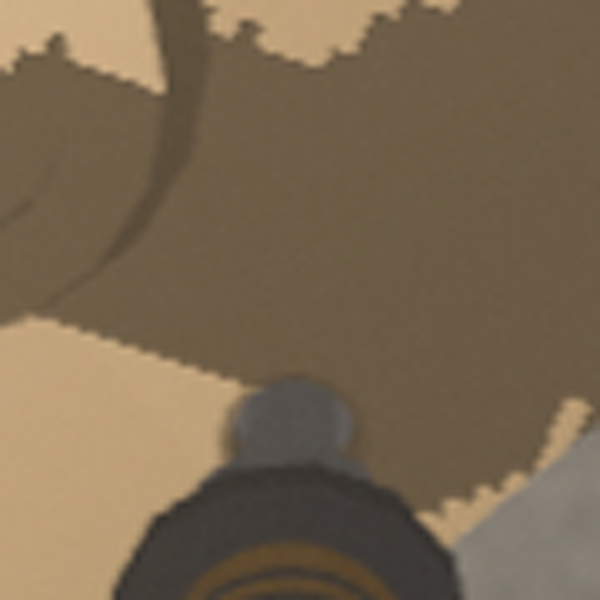

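Request:
{"fn": "drive_tool", "kwargs": {"slide": [[0,0,-1],[0,0,-2],[0,0,-2]], "turn": [[0,0,0],[0,0,0],[0,0,0]], "gripper": [0,0,0]}}

```text
t: 11.75
eef_pos: [0.571, -0.2765, 0.1087]
tool_rot: [0.581, 0.401, 0.585, -0.398]
contact_force: [-0.2, -0.9, -1.4]
gripper_width: 0.194
```

```bash
python3 -c "
from h import *
o=bot.get_obs();print(o['eef_pos'],o['contact_force'],o['torque'])"
```

```text
[ 0.57104297 -0.27651609  0.10868487] [-0.17104244 -0.92195384 -1.36016309] [ 0.00303725  0.02980682 -0.01395465]
```

Request:
{"fn": "drive_tool", "kwargs": {"slide": [[0,0,-1],[0,0,-2],[0,0,-2]], "turn": [[0,0,0],[0,0,0],[0,0,0]], "gripper": [0,0,0]}}

```text
t: 12.05
eef_pos: [0.5714, -0.2766, 0.1071]
tool_rot: [0.582, 0.401, 0.585, -0.398]
contact_force: [0.3, -0.5, 1.9]
gripper_width: 0.198
```

Request:
{"fn": "drive_tool", "kwargs": {"slide": [[0,0,-1],[0,0,-2],[0,0,-3],[0,0,-4],[0,0,-4]], "turn": [[0,0,0],[0,0,0],[0,0,0],[0,0,0],[0,0,0]], "gripper": [0,0,0,0,0]}}

```text
t: 12.55
eef_pos: [0.572, -0.2768, 0.1036]
tool_rot: [0.582, 0.401, 0.585, -0.398]
contact_force: [-0.3, 0.5, 7.1]
gripper_width: 0.197
```

Request:
{"fn": "drive_tool", "kwargs": {"slide": [[-0.4,0,-1],[-0.4,0,-2],[-0.4,0,-3],[-0.4,0,-3]], "turn": [[0,0,0],[0,0,0],[0,0,0],[0,0,0]], "gripper": [0,0,0,0]}}

```text
t: 12.95
eef_pos: [0.5727, -0.277, 0.1018]
tool_rot: [0.583, 0.401, 0.584, -0.398]
contact_force: [-0.5, 0.4, 8.4]
gripper_width: 0.195
```

```bash
python3 -c "
from h import *
o=bot.get_obs();print(o['eef_pos'],o['contact_force'],o['torque'])"
```

```text
[ 0.57270345 -0.27699185  0.10175928] [-0.48677045  0.38827202  8.40836705] [0.15094196 0.11089949 0.05124759]
```

Request:
{"fn": "drive_tool", "kwargs": {"slide": [[-1,0.3,-1.5],[-1.3,0.3,-2],[-1.3,0.3,-2.5],[-1.3,0.3,-2.5]], "turn": [[0,0,0],[0,0,0],[0,0,0],[0,0,0]], "gripper": [0,0,0,0]}}

```text
t: 13.35
eef_pos: [0.5728, -0.2769, 0.1007]
tool_rot: [0.584, 0.401, 0.583, -0.398]
contact_force: [-1.2, 0.3, 9.1]
gripper_width: 0.195
```

```bash
python3 -c "
from h import *
from scipy.spatial.transform import Rotation as Ro
o=bot.get_obs();w=o['tool_rot'];print(o['eef_pos'],o['contact_force'],Ro.from_quat([*w[1:],w[0]]).as_matrix()[:,0],o['joint_vel'])
import sys"; python3 chk.py w12
```

```text
[ 0.57281111 -0.27694802  0.1007268 ] [-1.19895165  0.30839819  9.10115666] [ 0.00412299  0.00341797 -0.99998566] [-0.00118139 -0.00071411 -0.00074887 -0.00189261  0.00099664  0.00085222
  0.00174958]
[ 0.5728 -0.2769  0.1007] [-0.3212  0.6597  9.8569] 13.4
```

View pics/w12.png

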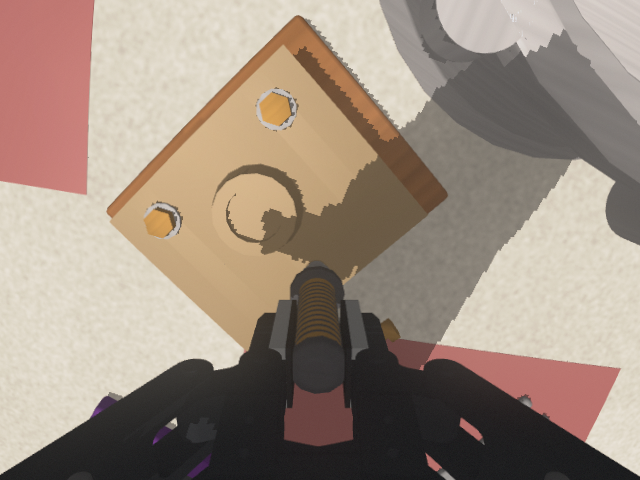

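View pics/w12c.png

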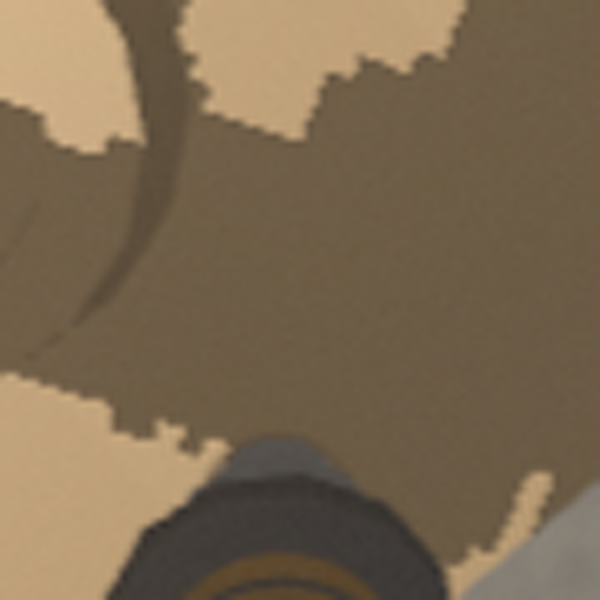

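Request:
{"fn": "drive_tool", "kwargs": {"slide": [[-1.3,0.2,-1.6],[-1.5,0.2,-2.1],[-1.5,0.2,-2.4],[-1.5,0.2,-2.4]], "turn": [[0,0.004,0],[-0.003,0.006,0],[-0.003,0.006,0],[-0.003,0.006,0]], "gripper": [0,0,0,0]}}

```text
t: 13.8
eef_pos: [0.5729, -0.2768, 0.1]
tool_rot: [0.584, 0.399, 0.583, -0.399]
contact_force: [0.2, 0.2, 10.4]
gripper_width: 0.195
```

```bash
python3 -c "
from h import *
from scipy.spatial.transform import Rotation as Ro
o=bot.get_obs();w=o['tool_rot'];print(o['eef_pos'],o['contact_force'],Ro.from_quat([*w[1:],w[0]]).as_matrix()[:,0])"
```

```text
[ 0.5729387  -0.27681631  0.10001511] [ 0.24376582  0.18146597 10.42085397] [ 1.31288804e-03 -4.49174058e-04 -9.99999037e-01]
```

Request:
{"fn": "drive_tool", "kwargs": {"slide": [[-1.4,0.1,-1.9],[-1.4,0.1,-2.3],[-1.4,0.1,-2.6]], "turn": [[-0.003,0.006,0],[-0.003,0.006,0],[-0.003,0.006,0]], "gripper": [0,0,0]}}

```text
t: 14.1
eef_pos: [0.5732, -0.2767, 0.0992]
tool_rot: [0.584, 0.398, 0.583, -0.401]
contact_force: [-1.1, 1.6, 11.5]
gripper_width: 0.193
```

Request:
{"fn": "drive_tool", "kwargs": {"slide": [[-1,0,-2],[-1,0,-2.3],[-1,0,-2.5]], "turn": [[0,0.003,0],[0,0.003,0],[0,0.003,0]], "gripper": [0,0,0]}}

```text
t: 14.4
eef_pos: [0.5738, -0.2767, 0.0985]
tool_rot: [0.584, 0.398, 0.583, -0.401]
contact_force: [-0.5, 1.5, 11.3]
gripper_width: 0.196
```

Request:
{"fn": "drive_tool", "kwargs": {"slide": [[-2.4,0.2,-1.7],[-3.2,0.2,-1.7],[-3.8,0.2,-1.7],[-3.8,0.2,-1.7]], "turn": [[0,0.002,0],[0,0.002,0],[0,0.002,0],[0,0.002,0]], "gripper": [0,0,0,0]}}

```text
t: 14.8
eef_pos: [0.5717, -0.2768, 0.0987]
tool_rot: [0.585, 0.398, 0.582, -0.401]
contact_force: [-0.3, 1.1, 12.8]
gripper_width: 0.197
```

```bash
python3 -c "
from h import *
from scipy.spatial.transform import Rotation as Ro
o=bot.get_obs();w=o['tool_rot'];print(o['eef_pos'],o['contact_force'],Ro.from_quat([*w[1:],w[0]]).as_matrix()[:,0])
snap('scene','s13.png')
b=cv2.imread('pics/s13.png')
cv2.imwrite('pics/s13c.png',cv2.resize(b[140:240,175:275],(600,600),interpolation=cv2.INTER_CUBIC))"; python3 chk.py w13
```

```text
[ 0.57174924 -0.2768053   0.09874285] [-0.29157411  1.06542523 12.81693879] [ 4.61716051e-04 -6.03150298e-03 -9.99981704e-01]
[ 0.5718 -0.2768  0.0988] [ 0.054  0.643 12.015] 14.9
```

View pics/w13.png

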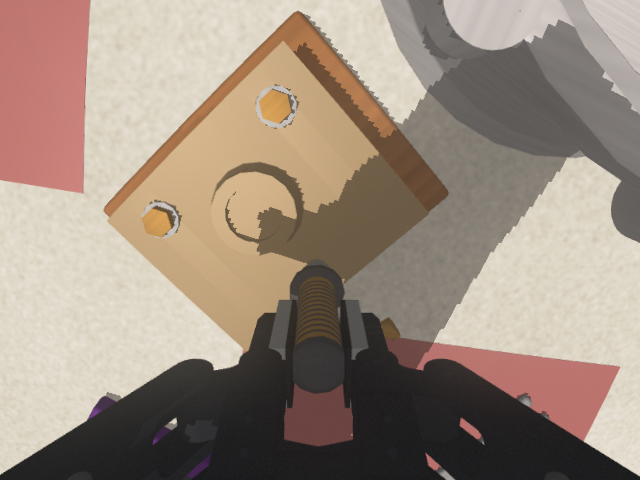

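View pics/s13c.png

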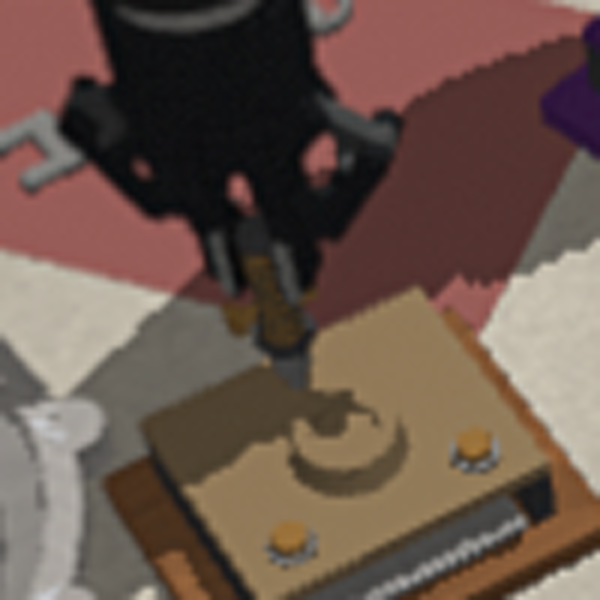

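Request:
{"fn": "drive_tool", "kwargs": {"slide": [[-2,0.1,-1.9],[-2,0.1,-2.2],[-2,0.1,-2.5]], "turn": [[0.002,0.003,0],[0.003,0.003,0],[0.003,0.003,0]], "gripper": [0,0,0]}}

```text
t: 15.2
eef_pos: [0.5717, -0.277, 0.0982]
tool_rot: [0.585, 0.398, 0.582, -0.4]
contact_force: [0.1, 1.1, 10.2]
gripper_width: 0.199
```

Request:
{"fn": "drive_tool", "kwargs": {"slide": [[-2,0.2,-2],[-2,0.2,-2.3],[-2,0.2,-2.5]], "turn": [[0.002,0.003,0],[0.003,0.003,0],[0.003,0.003,0]], "gripper": [0,0,0]}}

```text
t: 15.5
eef_pos: [0.5715, -0.2771, 0.0977]
tool_rot: [0.585, 0.399, 0.583, -0.399]
contact_force: [1.1, 1.1, 11.0]
gripper_width: 0.199
```

```bash
python3 -c "
from h import *
from scipy.spatial.transform import Rotation as Ro
o=bot.get_obs();w=o['tool_rot'];print(o['eef_pos'],o['contact_force'],Ro.from_quat([*w[1:],w[0]]).as_matrix()[:,0],o['joint_vel'])"
```

```text
[ 0.57154972 -0.27711531  0.09768732] [ 1.06307435  1.09912804 11.0170548 ] [ 0.00220593 -0.00227133 -0.99999499] [-0.00203693  0.0040867   0.00055076  0.00404677  0.00120385 -0.00431272
 -0.0007939 ]
```

```bash
python3 chk.py w14; python3 - <<'E'
import cv2,numpy as np
for n in("w8","w10","w11","w12","w13","w14"):
    a=cv2.imread("pics/w8.png",0).astype(np.float32);b=cv2.imread(f"pics/{n}.png",0).astype(np.float32)
    def tr(x0,y0,x1,y1,m=6):
        r=cv2.matchTemplate(cv2.resize(b[y0-m:y1+m,x0-m:x1+m],None,fx=4,fy=4,interpolation=2),cv2.resize(a[y0:y1,x0:x1],None,fx=4,fy=4,interpolation=2),cv2.TM_CCOEFF_NORMED)
        _,v,_,p=cv2.minMaxLoc(r); return (p[0]/4-m,p[1]/4-m,round(v,3))
    print(n,"cap",tr(300,350,338,392),"knurl",tr(303,280,335,340),"collar",tr(300,262,336,282),"padL",tr(265,300,290,370))
E
```

```text
[ 0.5715 -0.2771  0.0977] [-0.0218  1.5378 11.2799] 15.55
w8 cap (0.0, 0.0, 0.997) knurl (0.0, 0.0, 0.999) collar (0.0, 0.0, 1.0) padL (0.0, 0.0, 1.0)
w10 cap (0.0, 0.0, 0.953) knurl (0.0, 0.0, 0.967) collar (0.0, 0.25, 0.959) padL (0.0, 0.25, 0.987)
w11 cap (0.0, 0.0, 0.953) knurl (0.0, 0.0, 0.969) collar (0.5, 0.0, 0.804) padL (0.0, 0.25, 0.987)
w12 cap (-0.25, 0.5, 0.947) knurl (-0.75, 1.0, 0.839) collar (-0.75, 1.75, 0.81) padL (0.0, 0.25, 0.987)
w13 cap (-0.25, 0.5, 0.942) knurl (-0.75, 0.5, 0.937) collar (-1.0, 0.5, 0.803) padL (0.0, 0.25, 0.987)
w14 cap (-0.25, 0.25, 0.944) knurl (-0.75, 0.25, 0.947) collar (-1.0, 0.25, 0.798) padL (0.0, 0.25, 0.987)
```

View pics/w14c.png

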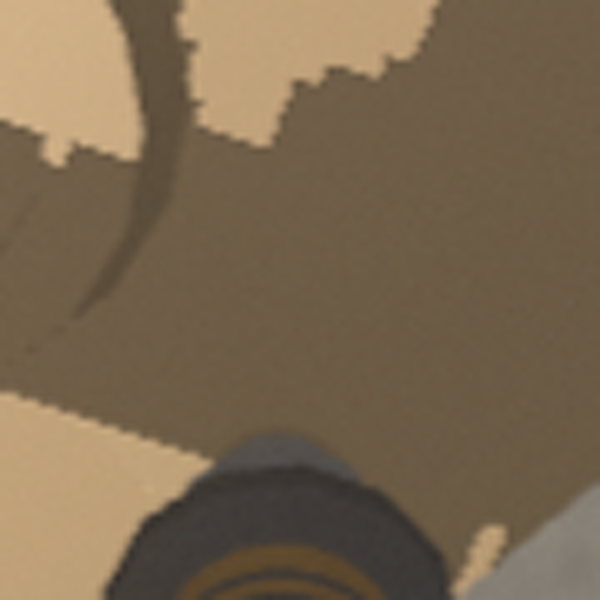

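```bash
python3 - <<'E'
from h import *
np.set_printoptions(precision=2,suppress=True)
c=load("w14.png");o=bot.get_obs();p=o["eef_pos"]
for d in(0,.001,.002):
    print(d,proj(c,[[p[0],p[1],p[2]-.0786+z+d] for z in(.064,.095,.132)]).ravel())
for n in("w8","w11","w12","w13","w14"):
    im=cv2.imread(f"pics/{n}.png"); print(n,cv2.resize(im,None,fx=1,fy=1)[300:345,319,2])
a=[cv2.resize(cv2.imread(f"pics/{n}.png")[250:410,260:380],(400,533),interpolation=2) for n in("w11","w14")]
cv2.imwrite("pics/cmp.png",np.hstack(a))
E
```

```text
0 [318.35 285.34 318.67 315.63 319.23 369.4 ]
0.001 [318.36 286.17 318.68 316.78 319.25 371.25]
0.002 [318.36 287.01 318.69 317.95 319.27 373.12]
w8 [65 85 87 76 61 76 89 85 69 65 83 89 82 60 66 83 88 83 61 62 80 89 85 70
 56 72 88 88 80 63 59 76 88 89 87 76 56 49 51 51 51 51 52 54 55]
w11 [66 86 92 85 60 74 92 86 69 64 80 90 83 60 66 85 90 84 67 63 81 89 86 71
 55 71 89 90 81 62 58 78 89 90 91 78 59 52 50 52 52 52 53 54 56]
w12 [69 64 86 90 78 60 76 92 86 63 67 87 91 82 56 71 92 91 81 56 72 90 91 80
 60 66 84 90 85 68 55 75 90 89 89 80 60 52 50 51 52 52 54 55 55]
w13 [60 80 92 85 63 71 92 89 77 60 75 91 86 70 61 78 90 88 74 57 78 91 92 79
 53 69 85 90 85 70 55 74 89 89 89 79 60 52 50 55 51 51 54 54 55]
w14 [61 81 92 84 63 70 92 89 77 59 75 92 85 67 62 81 90 86 73 58 76 91 91 79
 55 69 87 90 86 69 54 74 91 91 91 80 59 50 52 50 51 51 54 55 55]
```

View pics/cmp.png

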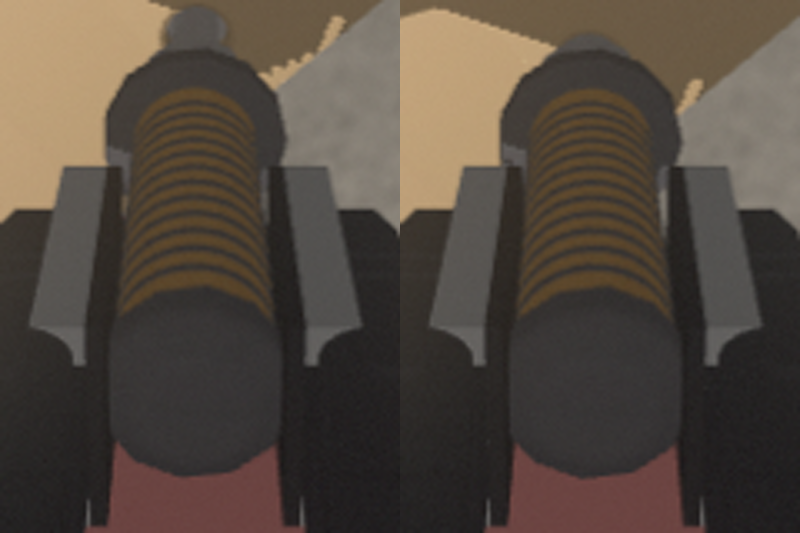

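Request:
{"fn": "drive_tool", "kwargs": {"slide": [[-1.8,0.2,-2],[-1.8,0.2,-2.3],[-1.8,0.2,-2.3]], "turn": [[0.002,0.003,0],[0.002,0.003,0],[0.002,0.003,0]], "gripper": [0,0,0]}}

```text
t: 15.85
eef_pos: [0.5713, -0.2772, 0.097]
tool_rot: [0.585, 0.399, 0.583, -0.399]
contact_force: [-0.8, 0.7, 8.9]
gripper_width: 0.198
```

```bash
python3 chk.py w15
```

```text
[ 0.5712 -0.2771  0.0969] [0.6981 1.0702 9.7866] 15.9
```

View pics/w15c.png

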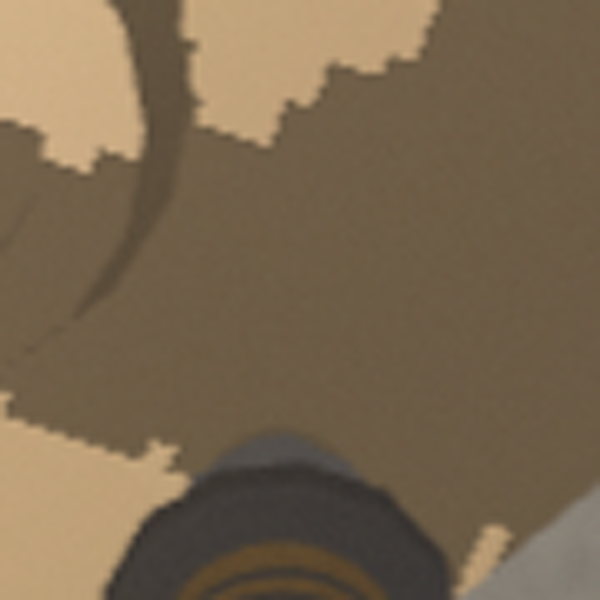

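Request:
{"fn": "drive_tool", "kwargs": {"slide": [[-1.5,0.1,-1.7],[-1.5,0.1,-2.1],[-1.5,0.1,-2.1]], "turn": [[0.002,0.003,0],[0.002,0.003,0],[0.002,0.003,0]], "gripper": [0,0,0]}}

```text
t: 16.2
eef_pos: [0.5699, -0.277, 0.0951]
tool_rot: [0.584, 0.399, 0.584, -0.399]
contact_force: [-0.5, 0.2, 0.9]
gripper_width: 0.197
```

```bash
python3 chk.py w16;  python3 -c "
from h import *
from scipy.spatial.transform import Rotation as Ro
o=bot.get_obs();w=o['tool_rot'];print(o['eef_pos'],o['contact_force'],Ro.from_quat([*w[1:],w[0]]).as_matrix()[:,0],o['torque'])
a=[cv2.resize(cv2.imread(f'pics/{n}.png')[250:410,260:380],(400,533),interpolation=2) for n in('w11','w16')]
cv2.imwrite('pics/cmp2.png',np.hstack(a))"
```

```text
[ 0.5697 -0.277   0.0948] [1.2295 0.6889 2.1268] 16.25
[ 0.56970983 -0.27702161  0.09480063] [1.22953252 0.68888675 2.12681204] [-7.70126961e-04  7.81850846e-04 -9.99999398e-01] [ 0.064673   -0.02758788  0.02916872]
```

View pics/cmp2.png

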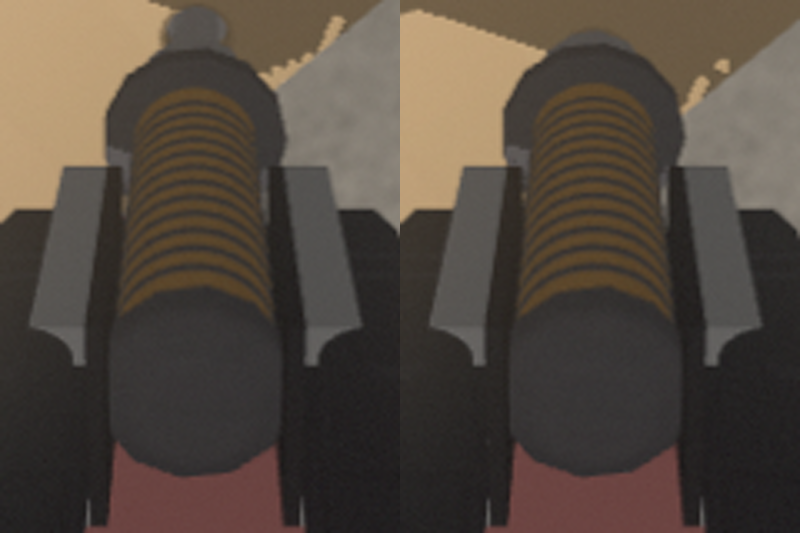

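Request:
{"fn": "drive_tool", "kwargs": {"slide": [[0.3,0,-0.6],[0.5,0,-1],[0.5,0,-1]], "turn": [[0,0,0],[0,0,0],[0,0,0]], "gripper": [0,0,0]}}

```text
t: 16.55
eef_pos: [0.5707, -0.2771, 0.0942]
tool_rot: [0.584, 0.399, 0.584, -0.399]
contact_force: [-0.8, 0.9, 5.4]
gripper_width: 0.197
```

```bash
python3 -c "
from h import *
o=bot.get_obs();print(o['eef_pos'],o['contact_force'],o['t'])"
```

```text
[ 0.57069053 -0.277087    0.09415632] [-0.82273852  0.88350443  5.37782425] 16.55
```

Force fell from about 13 N to 3 N, so the spring has snapped. The last 0.7 mm took it to the soft start of the stop, at only about 7 N. Retreating straight up.

Request:
{"fn": "drive_tool", "kwargs": {"slide": [[0,0,3],[0,0,7],[0,0,12],[0,0,18],[0,0,26],[0,0,36],[0,0,50],[0,0,70],[0,0,90],[0,0,105]], "turn": [[0,0,0],[0,0,0],[0,0,0],[0,0,0],[0,0,0],[0,0,0],[0,0,0],[0,0,0],[0,0,0],[0,0,0]], "gripper": [0,0,0,0,0,0,0,0,0,0]}}

```text
t: 17.55
eef_pos: [0.5711, -0.2773, 0.2014]
tool_rot: [0.584, 0.399, 0.583, -0.399]
contact_force: [0.7, -0.5, -1.4]
gripper_width: 0.195
```

Request:
{"fn": "drive_tool", "kwargs": {"slide": [[0,20,2],[-5,65,2],[-9,112,2],[-14,160,2],[-18,208,2],[-23,256,2],[-28,304,2],[-33,352,2],[-39,395,2],[-44,425,2]], "turn": [[0,0,0],[0,0,0],[0,0,0],[0,0,0],[0,0,0],[0,0,0],[0,0,0],[0,0,0],[0,0,0],[0,0,0]], "gripper": [0,0,0,0,0,0,0,0,0,0]}}

```text
t: 18.55
eef_pos: [0.5263, 0.1516, 0.2043]
tool_rot: [0.585, 0.399, 0.584, -0.397]
contact_force: [-0.4, 0.5, -2.6]
gripper_width: 0.195
```

Request:
{"fn": "drive_tool", "kwargs": {"slide": [[0,8,-5],[0,13,-15],[0,13,-25],[0,13,-35],[0,13,-39],[0,13,-39],[0,13,-39]], "turn": [[0,0,0],[0,0,0],[0,0,0],[0,0,0],[0,0,0],[0,0,0],[0,0,0]], "gripper": [0,0,0,0,0,0,0]}}

```text
t: 19.25
eef_pos: [0.5266, 0.1639, 0.1653]
tool_rot: [0.585, 0.399, 0.584, -0.398]
contact_force: [-0.3, 0.1, -1.5]
gripper_width: 0.2
```

```bash
python3 chk.py w17;python3 -c "
from h import *
from scipy.spatial.transform import Rotation as Ro
o=bot.get_obs();w=o['tool_rot'];print(Ro.from_quat([*w[1:],w[0]]).as_matrix()[:,0])
im=cv2.imread('pics/w17.png');cv2.imwrite('pics/w17c.png',cv2.resize(im[190:310,240:400],(800,600),interpolation=2))"
```

```text
[0.5267 0.1642 0.1656] [ 0.1955 -0.5636 -1.1558] 19.3
[ 0.00295989  0.00124126 -0.99999485]
```

View pics/w17c.png

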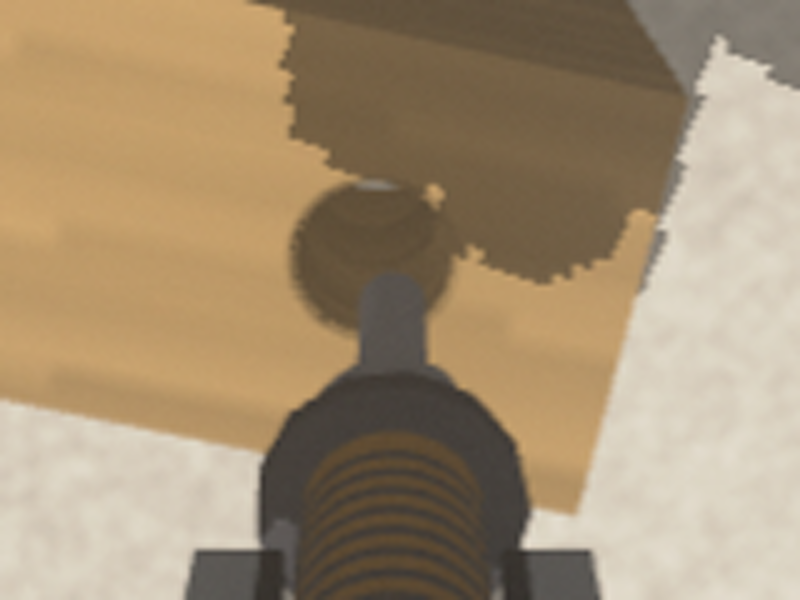

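```bash
cat > fit.py <<'E'
from h import *
np.set_printoptions(precision=4,suppress=True)
th=np.linspace(0,2*np.pi,90)
def circ(x,y,z,r): return np.c_[x+r*np.cos(th),y+r*np.sin(th),np.full(90,z)]
def fit(n,zt,x0,y0,s,bore,nose,out):
    c=load(n)
    def solve(z,r,want,edge_z):
        t=onz(c,want,z)[0]
        for _ in range(8):
            p=proj(c,circ(t[0],t[1],edge_z,r)); e=np.array([(p[:,0].min()+p[:,0].max())/2,p[:,1].min()])
            t=onz(c,proj(c,t)[0]+(want-e),z)[0]
        return t
    px=lambda u,v:np.array([x0+u/s,y0+v/s])
    b=solve(.074,.0105,px(*bore),.074); t=solve(zt,.004,px(*nose),zt+.006)
    print("bore",b,"tip",t,"shift",b-t)
    H=round(600/s);W=round(800/s)
    im=cv2.resize(cv2.imread("pics/"+n)[y0:y0+H,x0:x0+W],(800,600),interpolation=2)
    for P,col in((circ(*b,.0105),(0,0,255)),(circ(t[0],t[1],zt+.006,.004),(0,255,0)),(circ(t[0],t[1],zt+.069,.013),(255,0,0))):
        cv2.polylines(im,[((proj(c,P)-[x0,y0])*s).astype(int)],True,col,1)
    cv2.imwrite("pics/"+out,im)
E
python3 -c "
from fit import *
fit('w17.png',.087,240,190,5,(374,178),(393,272),'f17.png')"
```

```text
bore [0.5246 0.1657 0.074 ] tip [0.5252 0.1632 0.087 ] shift [-0.0006  0.0024 -0.013 ]
```

View pics/f17.png

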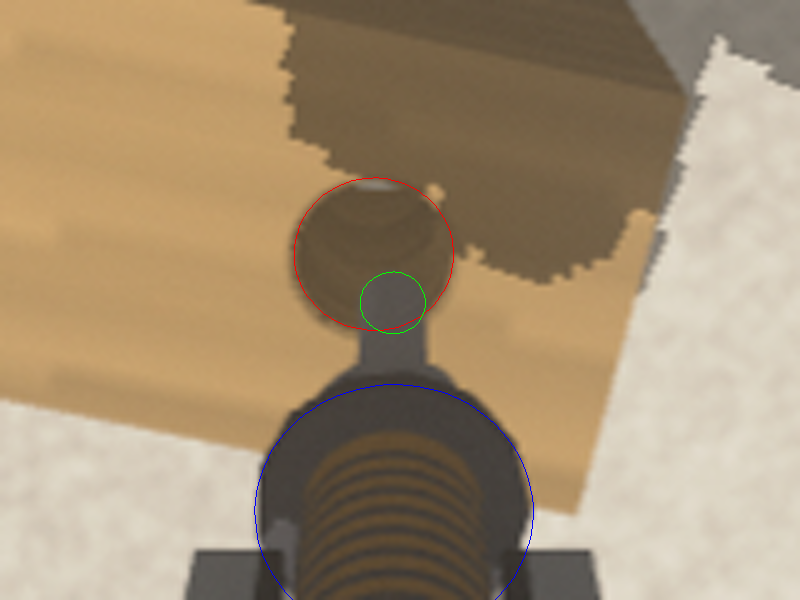

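Request:
{"fn": "drive_tool", "kwargs": {"slide": [[-0.5,1.5,0],[-0.6,2.4,-5],[-0.6,2.4,-12],[-0.6,2.4,-20],[-0.6,2.4,-30],[-0.6,2.4,-40],[-0.6,2.4,-46],[-0.6,2.4,-46],[-0.6,2.4,-46]], "turn": [[-0.001,0.003,0],[-0.001,0.003,0],[-0.001,0.003,0],[-0.001,0.003,0],[-0.001,0.003,0],[-0.001,0.003,0],[-0.001,0.003,0],[-0.001,0.003,0],[-0.001,0.003,0]], "gripper": [0,0,0,0,0,0,0,0,0]}}

```text
t: 20.2
eef_pos: [0.5261, 0.1667, 0.1195]
tool_rot: [0.584, 0.398, 0.584, -0.398]
contact_force: [-0.4, 0.2, -1.0]
gripper_width: 0.193
```

```bash
python3 chk.py w18;python3 -c "
from h import *
im=cv2.imread('pics/w18.png');cv2.imwrite('pics/w18c.png',cv2.resize(im[190:310,240:400],(800,600),interpolation=2))"
```

```text
[0.5263 0.1668 0.1198] [ 0.0317  0.4912 -1.8467] 20.25
```

View pics/w18c.png

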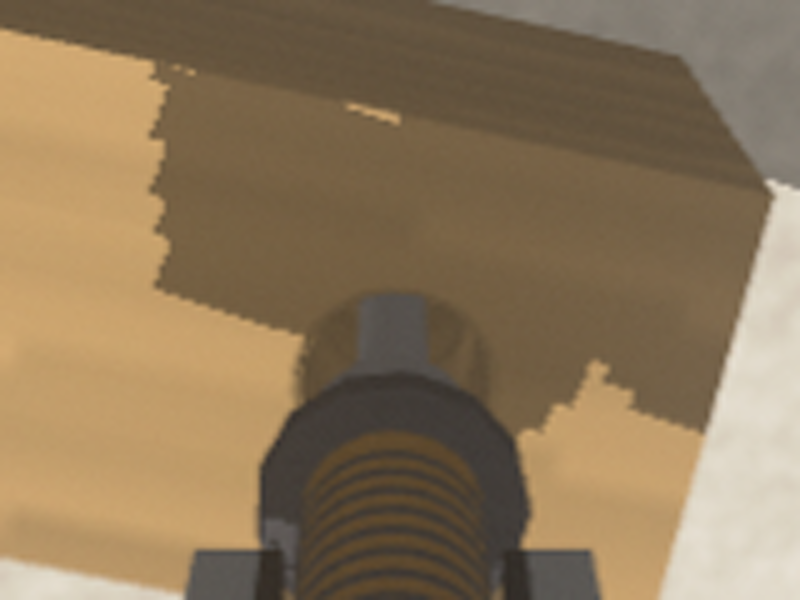

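```bash
python3 -c "
from fit import *
fit('w18.png',.0412,240,190,5,(393.5,288),(393,272),'f18.png')"
```

```text
bore [0.5247 0.166  0.074 ] tip [0.5245 0.1659 0.0412] shift [0.0002 0.0001 0.0328]
```

View pics/f18.png

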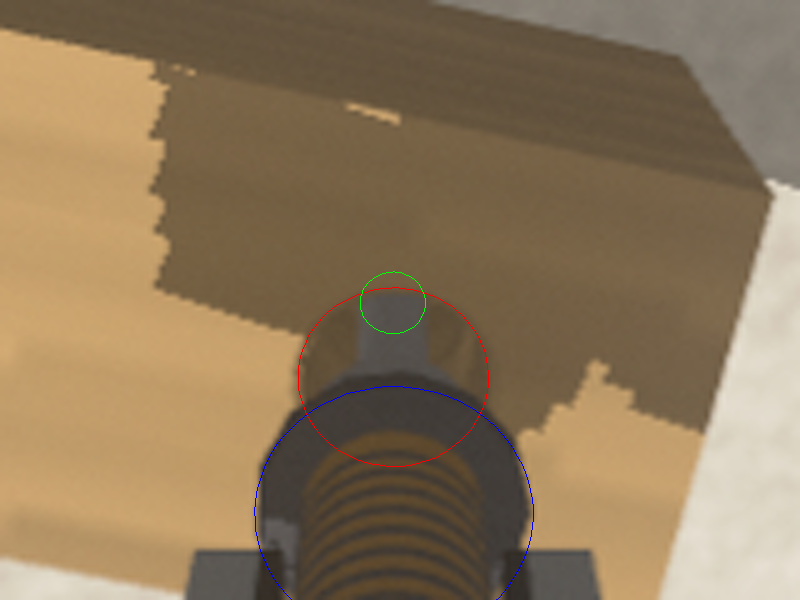

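Request:
{"fn": "drive_tool", "kwargs": {"slide": [[0,0,-4],[0,0,-8],[0,0,-11],[0,0,-14],[0,0,-17],[0,0,-20],[0,0,-23],[0,0,-26],[0,0,-27],[0,0,-27]], "turn": [[0,0,0],[0,0,0],[0,0,0],[0,0,0],[0,0,0],[0,0,0],[0,0,0],[0,0,0],[0,0,0],[0,0,0]], "gripper": [0,0,0,0,0,0,0,0,0,0]}}

```text
t: 21.25
eef_pos: [0.5263, 0.1668, 0.0926]
tool_rot: [0.584, 0.398, 0.584, -0.398]
contact_force: [-0.2, 0.9, -2.6]
gripper_width: 0.194
```

Request:
{"fn": "drive_tool", "kwargs": {"slide": [[0,0,-1],[0,0,-2],[0,0,-2.5],[0,0,-2.5]], "turn": [[0,0,0],[0,0,0],[0,0,0],[0,0,0]], "gripper": [0,0,0,0]}}

```text
t: 21.65
eef_pos: [0.5262, 0.1667, 0.0901]
tool_rot: [0.584, 0.398, 0.584, -0.398]
contact_force: [0.7, -0.2, -2.1]
gripper_width: 0.198
```

Request:
{"fn": "drive_tool", "kwargs": {"slide": [[0,0,-0.5],[0,0,-1],[0,0,-1]], "turn": [[0,0,0],[0,0,0],[0,0,0]], "gripper": [0,0,0]}}

```text
t: 21.95
eef_pos: [0.5262, 0.1667, 0.089]
tool_rot: [0.584, 0.398, 0.584, -0.398]
contact_force: [0.6, -0.3, -2.4]
gripper_width: 0.196
```

Request:
{"fn": "drive_tool", "kwargs": {"slide": [[0,0,-0.5],[0,0,-0.8],[0,0,-0.8]], "turn": [[0,0,0],[0,0,0],[0,0,0]], "gripper": [0,0,0]}}

```text
t: 22.25
eef_pos: [0.5265, 0.1669, 0.0887]
tool_rot: [0.584, 0.399, 0.584, -0.398]
contact_force: [-1.5, 0.1, 3.4]
gripper_width: 0.201
```

Seated at the height expected (0.0887, about 5 N). Opening the gripper.

Request:
{"fn": "drive_tool", "kwargs": {"slide": [[0,0,0],[0,0,0],[0,0,0],[0,0,0],[0,0,0],[0,0,0]], "turn": [[0,0,0],[0,0,0],[0,0,0],[0,0,0],[0,0,0],[0,0,0]], "gripper": [0.25,0.3,0.4,0.55,0.6,0.6]}}

```text
t: 22.85
eef_pos: [0.5265, 0.1669, 0.0887]
tool_rot: [0.584, 0.399, 0.584, -0.398]
contact_force: [-0.6, 0.3, 0.0]
gripper_width: 0.6
```

```bash
python3 chk.py w19
```

```text
[0.5265 0.1669 0.0887] [-0.7098 -0.056  -0.314 ] 22.9
```

View pics/w19.png

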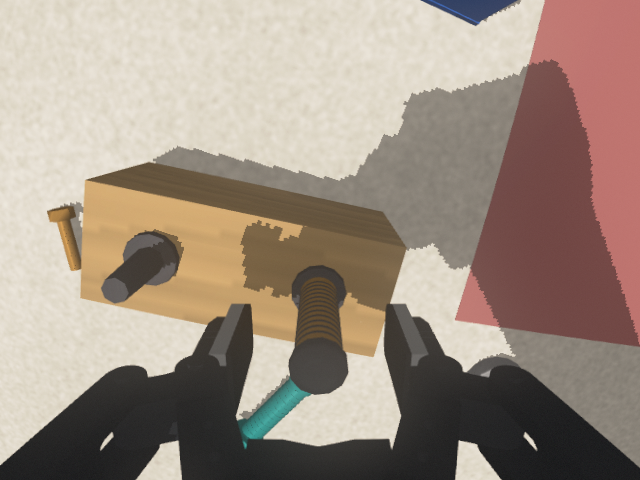

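The punch hangs in the bore with its collar on the block and its cap at (318,365), much as at the start. Retreating upward.

Request:
{"fn": "drive_tool", "kwargs": {"slide": [[0,0,8],[0,0,20],[0,0,35],[0,0,55],[0,0,75],[0,0,95],[0,0,115],[0,0,135],[0,0,140],[0,0,140]], "turn": [[0,0,0],[0,0,0],[0,0,0],[0,0,0],[0,0,0],[0,0,0],[0,0,0],[0,0,0],[0,0,0],[0,0,0]], "gripper": [0.6,0.6,0.6,0.6,0.6,0.6,0.6,0.6,0.6,0.6]}}

```text
t: 23.9
eef_pos: [0.5271, 0.1672, 0.2301]
tool_rot: [0.585, 0.399, 0.584, -0.397]
contact_force: [-0.1, 0.8, -0.5]
gripper_width: 0.6
```

```bash
python3 - <<'E'
from h import *
np.set_printoptions(precision=4,suppress=True)
c=snap("wrist","w20.png");s=snap("scene","s20.png");t=snap("top","t20.png");o=bot.get_obs();print(o["eef_pos"],o["contact_force"],o["t"])
im=cv2.imread("pics/w20.png");a=cv2.imread("pics/scene0.png")
b=cv2.imread("pics/s20.png")
cv2.imwrite("pics/f20.png",np.vstack([np.hstack([cv2.resize(im,(400,300)),cv2.resize(b,(400,300))]),np.hstack([cv2.resize(im[130:280,200:400],(400,300),interpolation=2),cv2.resize(b[215:290,365:465],(400,300),interpolation=2)])]))
E
```

```text
[0.5259 0.1666 0.2278] [-0.0407 -0.4236  0.7319] 24.05
```

View pics/f20.png

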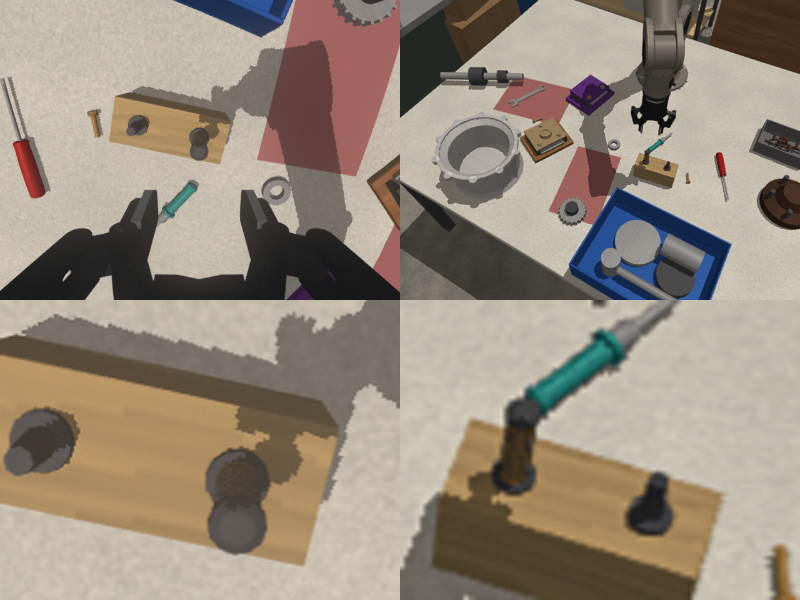

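Request:
{"fn": "drive_tool", "kwargs": {"slide": [[0,0,0],[0,0,0],[0,0,0]], "turn": [[0,0,0],[0,0,0],[0,0,0]], "gripper": [0.6,0.6,0.6]}}

```text
t: 24.35
eef_pos: [0.5257, 0.1665, 0.2273]
tool_rot: [0.584, 0.398, 0.585, -0.399]
contact_force: [-0.3, -0.7, -0.4]
gripper_width: 0.601
```

```bash
python3 -c "
from station import bot
print(bot.hand_in())"
```

```text
the job is handed in; nothing more can be done
None
```

I took the punch from the stand and put its nose down the open hole of the sand-coloured cover. I pressed it until the spring snapped, then hung it back in its bore and handed in at 24.4 s.

- **Snap:** The press force peaked at about 13–14 N, then fell to about 3 N. I went on another 0.7 mm to be sure it was past the snap. The last reading was about 7 N, so I take it the nose had just reached its stop, and I backed off at once.
- **Disagreement:** The snap came after about 11 mm of tool travel from the contact I estimated, not the 9 mm stated. Pictures showed no slip in the grip, so the cause is probably my contact height or some give in the arm and grip. The total travel of about 13.9 mm from that contact fits the nose having passed 10.5 mm.
- **Straightness:** The arm drifted up to about 2.5 mm sideways while pressing, and I corrected it before the snap. Tool tilt stayed under 0.4°, though the punch leaned roughly 1° in the grip.
- **Return:** The collar seated at about 5 N, at the same height where I had picked it up. The last wrist and scene pictures show the punch upright on its collar, with the drift and the other things in the pictures apparently where they were, and the gripper clear.

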